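# Clear up the fish-sampling table

### The arm

A 7-joint arm with a two-finger parallel gripper is mounted at the origin on the work surface. World frame = base frame: x ahead of the robot, y to its left, z up, the work surface at z = 0. Lengths are in m, angles in rad, forces in N, time in s.
With the tool pointing down it reaches from about 0.35 to 0.9 m from the base axis. Payload 8.1 kg.
Tool frame: the origin (TCP) lies midway between the tips of the shut fingers; the grasp point (between the pads) lies 19 mm behind it; z points along the fingers, y is the line along which they close (so a half turn about z gives the same grasp; the last joint's range is limited). The gripper opens to 92 mm and grips with 3 to 60 N. Pads are 19 mm wide; open, the fingers measure 130 mm over their backs; the gripper's body (75 mm by 190 mm) begins 47 mm behind the grasp point.
Start: joints at [-1.212, 0.434, 0.025, 1.573, -0.012, 1.134, -0.075], TCP at [0.279, 0.56, 0.227] pointing down, gripper open.
Joint ranges: [-2.62, 2.62], [-0.44, 2.09], [-1.27, 1.32], [0.08, 2.57], [-1.32, 4.46], [0.12, 2], [-2.74, 2.74]. Speed limits (rad/s): [2.22, 2.22, 3.01, 3.01, 3.14, 3.14, 3.14].

### API

Orientations are given as a rotation vector (axis times angle).
In Python, from cell import arm gives the robot as it stands.
- The arm moves only by the tool arm_command, never from a script. Its arguments are lists of equal length, an entry for each row: "dp": the shift along the tool's x, y, z in units of 25 mm (1.0 is 25 mm), a list of three; "angular": the turn, a rotation vector about the tool's x, y, z in units of 0.15 rad (1.0 is 0.15 rad), a list of three; "claw": the opening, from 0 (shut) to 1 (fully open). In form: {"dp": [[x, y, z], ...], "angular": [[rx, ry, rz], ...], "claw": [claw, ...]}. A call has 1 to 10 rows; each row shifts and turns the commanded pose from where the row before left it, along the tool's axes as they then stand; what a row does not reach is not made up. A row lasts 1/10 s, in which the tool goes at most 50 mm and 8.59 degrees, less where a joint would pass 70% of its speed; a pose out of reach is approached as far as the arm can. A call with a number of a shift or a turn outside -1 to 1 is refused whole. A call with a gripper value outside its range is refused whole. The fingers move at their own pace and stop on an object; "force" is the grip in N (left out, the last holds). Time passes only in rows, so rows that do not move let the fingers close. It gives the time, the measured TCP pose, the force, the opening and the grip force at its end, in the units of the state.
- arm.observe(): the state, without advancing time (a new reading comes with each control period).
- arm.get_image(name): name is "side" or "top"; returns a dict with "frame" (480x640x3 uint8, red, green, blue), "z_map" (480x640 float32, m along the optical axis (not along the pixel's ray), 0 where there is no reading), "K" (3x3 intrinsics, pixels), "R" (3x3) and "t" (3): a world point X has camera coordinates R X + t. Camera axes: x right, y down, z forward; pixel columns grow to the right and rows downward; lengths in m; the calibration is good to about 2 mm. A picture is of the moment at which its call begins.
- arm.sign_off(): hands the job in; it is judged then, once.
The state is a dict: "clock": time; "joints": joint angles; "dq": joint speeds; "joint_efforts": joint torques, N m; "position": TCP position; "ee_rot": TCP orientation; "force": force on the tool from outside, world axes, zero at the start; "ft_torque": the same for the moment, N m; "width": opening from 0.0 (shut) to 1.0 (fully open); "gripper_force": force on a finger pad.
Only numpy, scipy, OpenCV 4.12 (cv2) and the standard library are available. Lean on these libraries where they do the work, as an engineer would, in place of code of your own. Each camera call takes 0.05 s, during which the arm holds its last target. There are 200 camera calls.

### The job

The sampling round is over: put the kit away. First of all make it safe: lay the orange scalpel flat in the steel tray before you move anything else; then the syringe goes flat in the blue tray, and the loose yellow-lidded sample case goes on top of the case in the green carrier, squarely above it and level, with the two wooden spacer sticks (red and dark brown) between them, laid crosswise, one under each half of the upper case, about 6 cm apart, so that air can pass. Leave the drinking glass standing where it is.

Things in the scene. Friction and masses are not known exactly. Their poses are not given: they have to be found in the camera images.
- scalpel: Scalpel, lying on the table, 136 mm long along its x: orange plastic handle (x -65 to +30 mm, 10 mm wide in y, 9 mm high) with a steel blade beyond it to x = +71 mm. Origin: underside of the handle, 17 mm from the handle's middle towards the blade. About 30 g; good to grip across the handle (along y) at x = -10 mm.
- syringe: White 20 ml syringe, lying on the table, 135 mm long along its x: barrel 20 mm in diameter from x = -35 to +52 mm, thin nozzle to +64 mm, finger flange 36 mm wide (y) at x = -37 mm, blue plunger to x = -71 mm. Origin: underside of the barrel, below its axis. The flange stops it rolling. About 30 g; grip the barrel across (along y) between x = 0 and 20 mm.
- stick_red: Red-painted wooden spacer stick, 90 mm long (x), 12 mm wide (y), 12 mm high. Origin: centre of the underside. About 14 g. Belongs on the fixed case, lying along the carrier's y with its middle about 32 mm from the carrier's centre towards +x or -x, the other stick on the opposite side (either way round).
- stick_dark: Dark brown wooden spacer stick, 90 mm long (x), 12 mm wide (y), 12 mm high. Origin: centre of the underside. About 14 g. Belongs on the fixed case, lying along the carrier's y with its middle about 32 mm from the carrier's centre towards +x or -x, the other stick on the opposite side (either way round).
- case: Loose rigid sample case, white with a yellow lid, closed solid block: 110 mm long (x), 60 mm wide (y), 20 mm high. Origin: centre of the underside. About 120 g; grip across its 60 mm width.
- carrier: Green shallow tray, 180 (x) by 100 (y) mm, floor and walls 4 mm thick, rim 14 mm high, fixed to the table, with a second case, same size as the loose one, fixed in its middle, long side along x. Origin: centre of the tray's underside, on the table. The fixed case's top is flat, 24 mm above the origin. On the sticks the loose case's underside lies 36 mm above the origin, long side along x.
- syringe_tray: Blue open tray for the syringe, 180 (x) by 100 (y) by 22 mm high, walls and floor 4 mm, fixed to the table. Origin: centre of its underside. The syringe lies about lengthwise (along x) near the middle.
- scalpel_tray: Bare steel open tray for the scalpel, 180 (x) by 100 (y) by 22 mm high, walls and floor 4 mm, fixed to the table. Origin: centre of its underside. The scalpel lies about lengthwise (along x) near the middle.
- glass: Empty clear drinking glass, 62 mm across and 75 mm high, standing among the kit. Origin: centre of its foot. Not to be moved or knocked over.
Mind the look-alikes: they are no part of the job. What is shaped like the scalpel but turquoise is not meant.

How it is judged:
On the way, in this order (a step that is already met when the one before it is completed fails the run):
1. the scalpel lies flat in the steel tray (x of scalpel in the frame of scalpel_tray between -0.03 and 0.03 m and y of scalpel in the frame of scalpel_tray between -0.038 and 0.038 m and z of scalpel in the frame of scalpel_tray between -0.002 and 0.015 m and angle between scalpel's own x axis and vertical between 1.45 and 1.69 rad), for 0.2 s.
2. both spacer sticks lie crosswise on the fixed case, one on each half (((x of stick_red in the frame of carrier between 0.017 and 0.047 m and y of stick_red in the frame of carrier between -0.015 and 0.015 m and z of stick_red in the frame of carrier between 0.02 and 0.028 m and angle between the x axis of each of stick_red, stick_dark and the y axis of carrier, either way round below 0.26 rad and x of stick_dark in the frame of carrier between -0.047 and -0.017 m and y of stick_dark in the frame of carrier between -0.015 and 0.015 m and z of stick_dark in the frame of carrier between 0.02 and 0.028 m) or (x of stick_red in the frame of carrier between -0.047 and -0.017 m and y of stick_red in the frame of carrier between -0.015 and 0.015 m and z of stick_red in the frame of carrier between 0.02 and 0.028 m and angle between the x axis of each of stick_red, stick_dark and the y axis of carrier, either way round below 0.26 rad and x of stick_dark in the frame of carrier between 0.017 and 0.047 m and y of stick_dark in the frame of carrier between -0.015 and 0.015 m and z of stick_dark in the frame of carrier between 0.02 and 0.028 m))), for 0.2 s.
At the end, for the whole second after the job is handed in: Scalpel flat in steel tray, syringe in blue (30 mm along, 38 mm across); a stick on each half of the fixed case (17-47 mm from its middle, 15 mm across, 15 deg); loose case on both, centred to 15 mm, square to 11 deg, level to 4 deg; all at rest; glass upright, moved under 30 mm (all of step 1 and x of syringe in the frame of syringe_tray between -0.03 and 0.03 m and y of syringe in the frame of syringe_tray between -0.038 and 0.038 m and z of syringe in the frame of syringe_tray between -0.002 and 0.015 m and angle between syringe's own x axis and vertical between 1.45 and 1.69 rad and ((x of stick_red in the frame of carrier between 0.017 and 0.047 m and y of stick_red in the frame of carrier between -0.015 and 0.015 m and z of stick_red in the frame of carrier between 0.02 and 0.028 m and angle between the x axis of each of stick_red, stick_dark and the y axis of carrier, either way round below 0.26 rad and x of stick_dark in the frame of carrier between -0.047 and -0.017 m and y of stick_dark in the frame of carrier between -0.015 and 0.015 m and z of stick_dark in the frame of carrier between 0.02 and 0.028 m) or (x of stick_red in the frame of carrier between -0.047 and -0.017 m and y of stick_red in the frame of carrier between -0.015 and 0.015 m and z of stick_red in the frame of carrier between 0.02 and 0.028 m and angle between the x axis of each of stick_red, stick_dark and the y axis of carrier, either way round below 0.26 rad and x of stick_dark in the frame of carrier between 0.017 and 0.047 m and y of stick_dark in the frame of carrier between -0.015 and 0.015 m and z of stick_dark in the frame of carrier between 0.02 and 0.028 m)) and x of case in the frame of carrier between -0.015 and 0.015 m and y of case in the frame of carrier between -0.015 and 0.015 m and z of case in the frame of carrier between 0.032 and 0.04 m and angle between the x axis of case and the x axis of carrier, either way round below 0.2 rad and angle between case's own z axis and vertical below 0.07 rad and linear speed of each of scalpel, syringe, stick_red, stick_dark, case below 0.02 m/s and distance of glass from where it was at the start of the episode below 0.03 m and angle between glass's own z axis and vertical below 0.3 rad); the robot touches nothing.
It fails at once if the syringe, a stick or the case is moved more than 40 mm before the scalpel lies in the steel tray (not (x of scalpel in the frame of scalpel_tray between -0.03 and 0.03 m and y of scalpel in the frame of scalpel_tray between -0.038 and 0.038 m and z of scalpel in the frame of scalpel_tray between -0.002 and 0.015 m and angle between scalpel's own x axis and vertical between 1.45 and 1.69 rad) and distance of any of syringe, stick_red, stick_dark, case from where it was at the start of the episode above 0.04 m).
It fails at once if the glass is pushed more than 30 mm or tipped over (not (distance of glass from where it was at the start of the episode below 0.03 m and angle between glass's own z axis and vertical below 0.3 rad)).
It also fails if it takes over 128 s, if anything falls off the work surface, if the arm or the gripper's body presses on something with over 40 N, if the wrist force passes 120 N, or if a joint passes its speed limit or range.

## Working session

There is one attempt and no reset: what is moved stays moved. The work goes in short steps, Python scripts to look and compute and a tool call to move; the robot and the scene stay as the last step left them, time stands still between calls to the robot, and variables do not carry over. Pictures are saved under pics/ and viewed, at most 14 in all, crops included, and the job is handed in when it is done.

Besides the shell and the picture viewer there is one more tool, called after "Call:" as name(argument=value, ...) on one line, values as JSON. arm_command: Moves the arm, as the interface text tells. Its arguments: {"type":"object","properties":{"dp":{"type":"array","items":{"type":"array","items":{"type":"number"}}},"angular":{"type":"array","items":{"type":"array","items":{"type":"number"}}},"claw":{"type":"array","items":{"type":"number"}},"force":{"type":"number"}},"required":["dp","angular","claw"]}

```bash
ls; mkdir -p pics; python3 - <<'E'
from cell import arm
import cv2,numpy as np
s=arm.observe();print(s)
for n in("top","side"):
    d=arm.get_image(n);cv2.imwrite(f"pics/{n}0.png",d["frame"][:,:,::-1]);np.savez(f"{n}0.npz",**d)
    print(n,d["K"],d["R"],d["t"])
E
```

```text
pics
{'clock': 0.0, 'joints': array([-1.21157382,  0.43519746,  0.02500601,  1.57414507, -0.01159873,
        1.13399816, -0.07509663]), 'dq': array([-0.00069615,  0.00111943,  0.00092375,  0.00037014, -0.00059549,
        0.00143392, -0.00256404]), 'joint_efforts': array([ 1.15028459e-03, -6.67854238e+01,  9.86187011e-01, -3.14474702e+01,
       -6.02759072e-02,  4.23740828e-02,  1.86851898e-04]), 'position': array([0.27831957, 0.55901015, 0.22594267]), 'ee_rot': array([-7.19098747e-01, -3.05796954e+00,  2.49610622e-03]), 'force': array([-0.52120791, -0.55144569,  0.6410898 ]), 'ft_torque': array([ 0.02787198, -0.01323357,  0.0066828 ]), 'gripper_force': 0.0, 'width': 1.0050536184630603}
top [[602.65595823   0.         318.4928731 ]
 [  0.         602.65595823 245.99794542]
 [  0.           0.           1.        ]] [[-0.02878521 -0.99940548 -0.01897607]
 [-0.99267199  0.03080987 -0.11684634]
 [ 0.11736152  0.01547357 -0.9929687 ]] [0.02746187 0.51494486 1.53885055]
side [[605.68763308   0.         316.84682811]
 [  0.         605.68763308 243.66363047]
 [  0.           0.           1.        ]] [[ 0.89456386 -0.4469331  -0.00251172]
 [-0.32327152 -0.64314655 -0.69415995]
 [ 0.30862765  0.62178237 -0.7198164 ]] [-0.45193018  0.19572987  1.0731983 ]
```

View pics/top0.png

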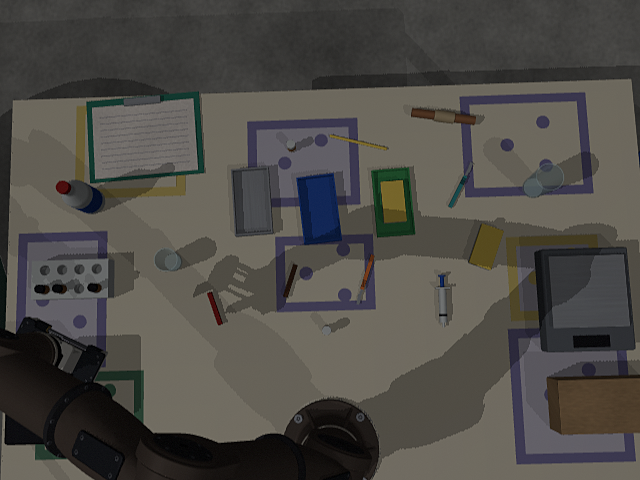

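View pics/side0.png

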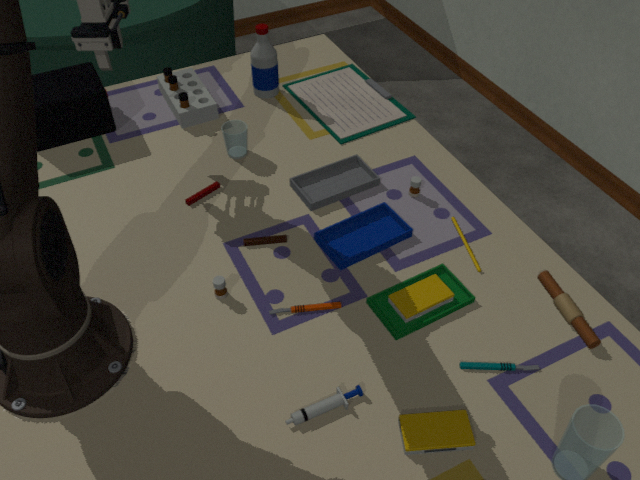

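The top view shows the steel tray (253,200), blue tray (318,208), green carrier (393,202) and loose case (486,245). It also shows the syringe (443,298), red stick (216,307), dark stick (290,281) and glass (168,260).

There are two scalpel shapes: the orange one at (367,278) and the turquoise one at (460,185). The orange one matches the task; the turquoise one is the look-alike. I'll measure next and confirm with one enlarged crop.

```bash
cat > h.py <<'E'
import cv2,numpy as np
from cell import arm
def ray(d,uv,z):
    uv=np.atleast_2d(uv).astype(float)
    c=np.c_[uv,np.ones(len(uv))]@np.linalg.inv(d["K"]).T
    R,t=d["R"],d["t"]; o=-R.T@t; w=c@R
    return o+w*((z-o[2])/w[:,2])[:,None]
# name: (hsv lo, hi, roi u0,v0,u1,v1 in top view, plane height)
OBJ=dict(scalpel=((8,150,80),(18,255,255),(350,245,385,310),.009),
 red=((0,150,50),(6,255,255),(200,280,235,335),.012),
 dark=((0,40,0),(22,255,95),(278,258,303,302),.012),
 case=((20,120,60),(34,255,255),(465,215,505,275),.020),
 syr=((0,0,120),(179,60,255),(430,265,458,332),.010),
 plunger=((105,130,50),(125,255,255),(430,265,458,300),.010),
 carrier=((50,120,30),(85,255,255),(365,160,420,245),.014),
 fixed=((20,120,60),(34,255,255),(375,170,412,230),.024),
 blue=((108,150,40),(125,255,255),(290,165,345,248),.022))
def img(n): return arm.get_image(n)
def mask(d,lo,hi,roi):
    h=cv2.cvtColor(d["frame"],cv2.COLOR_RGB2HSV); m=cv2.inRange(h,lo,hi)
    z=np.zeros_like(m);a,b,c,e=roi;z[b:e,a:c]=m[b:e,a:c];return z
def meas(d,m,z):
    """centre & long-axis angle & size of largest blob projected on plane z"""
    cs=cv2.findContours(m,cv2.RETR_EXTERNAL,cv2.CHAIN_APPROX_NONE)[0]
    c=max(cs,key=cv2.contourArea)[:,0]
    P=ray(d,c,z)[:,:2]
    (cx,cy),(w,l),a=cv2.minAreaRect((P*1000).astype(np.float32))
    a=a if w>l else a+90
    return np.array([cx,cy]).round(1),round((a+90)%180-90,1),sorted([round(w,1),round(l,1)])
E
python3 - <<'E'
from h import *
d=dict(np.load("top0.npz"))
for k,(lo,hi,roi,z) in OBJ.items():
    try: print(k,*meas(d,mask(d,lo,hi,roi),z))
    except Exception as e: print(k,e)
for n,(u,v) in dict(steel=(253,200),orange=(367,262),table=(330,260),glass=(168,260)).items():
    Z=d["z_map"][v,u]; c=np.linalg.inv(d["K"])@[u,v,1]*Z; print(n,(d["R"].T@(c-d["t"])).round(4))
f=d["frame"][150:340,195:515,::-1]
cv2.imwrite("pics/crop1.png",cv2.resize(f,(800,475),interpolation=cv2.INTER_CUBIC))
E
```

```text
scalpel [ 445.9 -112.2] -19.6 [9.0, 91.7]
red [363.3 289.9] 18.6 [10.8, 86.4]
dark [430.1  89.6] -19.8 [13.3, 90.2]
case [ 502.7 -424.1] -21.7 [58.7, 109.8]
syr [ 305.9 -309.2] -3.1 [0.0, 2.6]
plunger [ 417.4 -305. ] -1.7 [15.6, 28.7]
carrier [ 629.6 -187.4] 2.7 [100.1, 178.9]
fixed [ 630.  -187.5] 2.8 [59.5, 110.6]
blue [616.2   9.2] 5.4 [100.2, 180.6]
steel [0.6474 0.1838 0.0074]
orange [ 0.4725 -0.1143  0.0012]
table [ 0.4806 -0.0168  0.0031]
glass [0.494  0.4135 0.0011]
```

View pics/crop1.png

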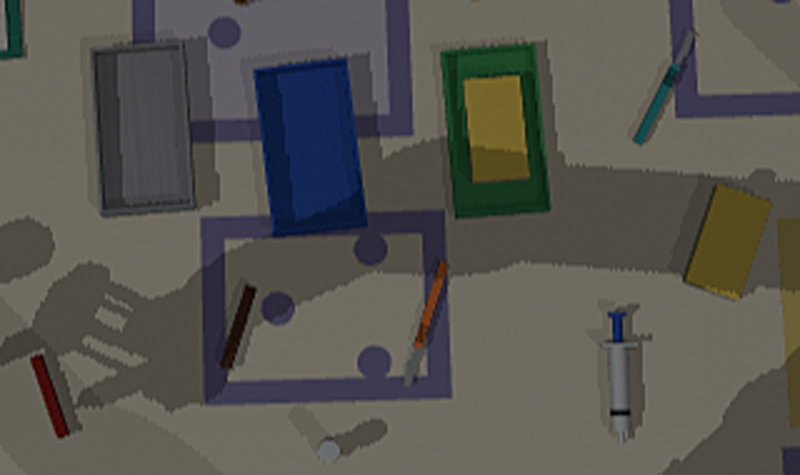

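The crop confirms it: the orange scalpel is at about crop (430,320), with its blade pointing down the image, towards the robot. The turquoise one at crop (665,85) is left alone. Measured sizes agree with the given ones. Next I'll measure the steel tray from its rim corners, the syringe, and the first move.

```bash
cat >> h.py <<'E'
from scipy.spatial.transform import Rotation as Ro
def plan(x,y,z,yaw,fin=None):
    """mm, deg: prints turn (tool z units) first, then shift in tool axes after the turn (units)"""
    s=arm.observe(); R=Ro.from_rotvec(s["ee_rot"]); M=R.as_matrix()
    y0=np.degrees(np.arctan2(M[1,0],M[0,0])); dy=(yaw-y0+180)%360-180
    c,si=np.cos(np.radians(yaw)),np.sin(np.radians(yaw))
    T=np.array([[c,si,0],[si,-c,0],[0,0,-1.]]).T
    D=np.array([x,y,z])/1000-s["position"]
    rv=(R.inv()*Ro.from_matrix(T)).as_rotvec()/.15
    print("t",round(s["clock"],1),"pos",(s["position"]*1000).round(1),"yaw",y0.round(1),"q",s["joints"].round(2),"w",round(s["width"],3),"gf",round(s["gripper_force"],1))
    print("turn units",rv.round(2),"dp units",(T.T@D/.025).round(2))
E
python3 - <<'E'
from h import *
d=dict(np.load("top0.npz"))
q=np.array([[92,48],[183,42],[196,208],[104,215]])/2.5+[195,150]
P=ray(d,q,.022)*1000;print(P.round(1),P.mean(0).round(1))
e=(P[0]+P[1]-P[2]-P[3])/2;print("steel len",np.hypot(*e[:2]),"yaw",np.degrees(np.arctan2(e[1],e[0])))
q=np.array([[617,344],[621,440],[616,312],[602,345],[637,345]])/2.5+[195,150]
P=ray(d,q,.010)*1000;print(P.round(1))
plan(439,-109.5,100,160.4)
E
```

```text
[[729.7 237.3  22. ]
 [733.  140.   22. ]
 [554.1 129.7  22. ]
 [549.7 226.7  22. ]] [641.6 183.4  22. ]
steel len 179.79189841277085 yaw 3.3161030346363307
[[ 398.8 -305.8   10. ]
 [ 299.6 -304.7   10. ]
 [ 432.2 -306.5   10. ]
 [ 398.3 -290.2   10. ]
 [ 397.2 -326.5   10. ]]
t 0.1 pos [278.3 559.1 226. ] yaw 153.5 q [-1.21  0.44  0.03  1.57 -0.01  1.13 -0.08] w 0.997 gf 0.0
turn units [-0.01  0.   -0.8 ] dp units [-15.03 -23.04   5.04]
```

Call:
arm_command(dp=[[0,0,0],[-0.63,-0.96,0],[-0.63,-0.96,0],[-0.63,-0.96,0],[-0.63,-0.96,0],[-0.63,-0.96,0],[-0.63,-0.96,0],[-0.63,-0.96,0],[-0.63,-0.96,0],[-0.63,-0.96,0]], angular=[[0,0,-0.8],[0,0,0],[0,0,0],[0,0,0],[0,0,0],[0,0,0],[0,0,0],[0,0,0],[0,0,0],[0,0,0]], claw=[0.5,0.5,0.5,0.5,0.5,0.5,0.5,0.5,0.5,0.5], force=15)

```text
clock: 1.1
position: [0.3396, 0.3071, 0.2265]
ee_rot: [-0.534, -3.096, 0.001]
force: [0.1, 0.0, 0.3]
width: 0.5
gripper_force: 0.0
```

Call:
arm_command(dp=[[-0.63,-0.96,0.2],[-0.63,-0.96,0.2],[-0.63,-0.96,0.2],[-0.63,-0.96,0.2],[-0.63,-0.96,0.2],[-0.63,-0.96,0.2],[-0.63,-0.96,0.2],[-0.63,-0.96,0.2],[-0.63,-0.96,0.2],[-0.63,-0.96,0.2]], angular=[[0,0,0],[0,0,0],[0,0,0],[0,0,0],[0,0,0],[0,0,0],[0,0,0],[0,0,0],[0,0,0],[0,0,0]], claw=[0.5,0.5,0.5,0.5,0.5,0.5,0.5,0.5,0.5,0.5])

```text
clock: 2.1
position: [0.4075, 0.0284, 0.1765]
ee_rot: [-0.534, -3.096, -0.0]
force: [-0.2, -0.0, 0.8]
width: 0.503
gripper_force: 0.0
```

Call:
arm_command(dp=[[-0.63,-0.96,0.5],[-0.63,-0.96,0.5],[-0.63,-0.96,0.5],[-0.63,-0.96,0.5],[-0.63,-0.96,0.5],[0,0,0],[0,0,0],[0,0,0]], angular=[[0,0,0],[0,0,0],[0,0,0],[0,0,0],[0,0,0],[0,0,0],[0,0,0],[0,0,0]], claw=[0.5,0.5,0.5,0.5,0.5,0.5,0.5,0.5])

```text
clock: 2.9
position: [0.4414, -0.1089, 0.1143]
ee_rot: [-0.533, -3.096, -0.001]
force: [-0.0, -0.5, 0.4]
width: 0.499
gripper_force: 0.0
```

```bash
python3 -c "
from h import *
plan(439,-109.5,2,160.4)"
```

```text
t 2.9 pos [ 441.4 -108.9  114.3] yaw 160.5 q [-0.17  0.31  0.37  2.13 -0.17  0.73  1.54] w 0.499 gf 0.0
turn units [ 0.   -0.    0.01] dp units [ 0.08 -0.05  4.49]
```

Call:
arm_command(dp=[[0.08,-0.05,0.8],[0,0,0.8],[0,0,0.8],[0,0,0.8],[0,0,0.6],[0,0,0.4],[0,0,0.26],[0,0,0],[0,0,0]], angular=[[0,0,0],[0,0,0],[0,0,0],[0,0,0],[0,0,0],[0,0,0],[0,0,0],[0,0,0],[0,0,0]], claw=[0.5,0.5,0.5,0.5,0.5,0.5,0.5,0.5,0.5])

```text
clock: 3.8
position: [0.4395, -0.1102, 0.0032]
ee_rot: [0.534, 3.095, 0.0]
force: [-0.8, 0.2, 0.5]
width: 0.502
gripper_force: 0.0
```

Call:
arm_command(dp=[[0,0,0],[0,0,0],[0,0,0],[0,0,0],[0,0,0],[0,0,0],[0,0,0],[0,0,0],[0,0,0],[0,0,0]], angular=[[0,0,0],[0,0,0],[0,0,0],[0,0,0],[0,0,0],[0,0,0],[0,0,0],[0,0,0],[0,0,0],[0,0,0]], claw=[0,0,0,0,0,0,0,0,0,0])

```text
clock: 4.8
position: [0.4393, -0.1103, 0.0028]
ee_rot: [0.534, 3.096, 0.0]
force: [-0.1, 0.8, 4.3]
width: 0.102
gripper_force: 15.0
```

Call:
arm_command(dp=[[0,0,-0.2],[0,0,-0.5],[0,0,-0.8],[0,0,-0.8],[0,0,-0.8],[0,0,-0.9],[0,0,0],[0,0,0]], angular=[[0,0,0],[0,0,0],[0,0,0],[0,0,0],[0,0,0],[0,0,0],[0,0,0],[0,0,0]], claw=[0,0,0,0,0,0,0,0])

```text
clock: 5.6
position: [0.4393, -0.1103, 0.1029]
ee_rot: [0.534, 3.095, 0.0]
force: [0.5, -0.1, -1.6]
width: 0.1
gripper_force: 15.0
```

```bash
python3 -c "
from h import *
plan(641.6,183.4,100,183.3)
for n in ('side','top'):
  d=img(n);np.savez(n+'1.npz',**d)
d=dict(np.load('side1.npz'));c=d['K']@(d['R']@[.44,-.11,.1]+d['t']);u,v=(c[:2]/c[2]).astype(int);print(u,v)
f=d['frame'][max(v-75,0):v+75,max(u-100,0):u+100,::-1];cv2.imwrite('pics/g1.png',cv2.resize(f,None,fx=3,fy=3))
"
```

```text
t 5.6 pos [ 439.3 -110.3  102.9] yaw 160.4 q [-0.17  0.33  0.37  2.15 -0.19  0.69  1.56] w 0.1 gf 15.0
turn units [ 0.    0.01 -2.66] dp units [-8.75 11.26  0.12]
311 274
```

View pics/g1.png

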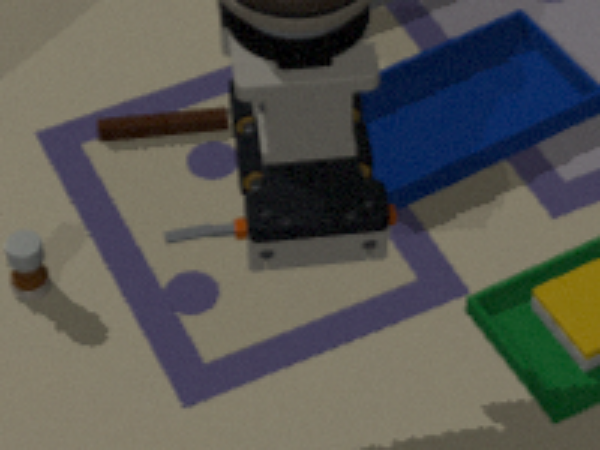

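The side crop shows the scalpel held level: blade at crop (200,232), handle end at (393,215), grip width 9 mm.

Call:
arm_command(dp=[[0,0,0],[0,0,0],[0,0,0],[-0.76,0.94,0],[-0.76,0.94,0],[-0.76,0.94,0],[-0.76,0.94,0],[-0.76,0.94,0],[-0.76,0.94,0],[-0.76,0.94,0]], angular=[[0,0,-0.9],[0,0,-0.9],[0,0,-0.86],[0,0,0],[0,0,0],[0,0,0],[0,0,0],[0,0,0],[0,0,0],[0,0,0]], claw=[0,0,0,0,0,0,0,0,0,0])

```text
clock: 6.7
position: [0.5624, 0.0623, 0.1014]
ee_rot: [0.089, -3.138, 0.001]
force: [0.7, -0.7, -1.1]
width: 0.106
gripper_force: 15.0
```

Call:
arm_command(dp=[[-0.76,0.94,0],[-0.76,0.94,0],[-0.76,0.94,0],[-0.76,0.94,0],[-0.76,0.94,0],[0,0,0.5],[0,0,0.5],[0,0,0],[0,0,0]], angular=[[0,0,0],[0,0,0],[0,0,0],[0,0,0],[0,0,0],[0,0,0],[0,0,0],[0,0,0],[0,0,0]], claw=[0,0,0,0,0,0,0,0,0])

```text
clock: 7.6
position: [0.6499, 0.1826, 0.0768]
ee_rot: [0.087, -3.138, 0.002]
force: [-0.5, -0.1, -0.6]
width: 0.104
gripper_force: 15.0
```

```bash
python3 -c "
from h import *
plan(651.6,184,7.5,183.3)"
```

```text
t 7.6 pos [649.9 182.6  76.8] yaw -176.8 q [-0.5   0.66  0.23  1.6  -0.18  0.9   1.42] w 0.104 gf 15.0
turn units [-0.01 -0.01 -0.01] dp units [-0.07  0.05  2.77]
```

Lower, release with limited opening (steel tray walls), and lift.

Call:
arm_command(dp=[[-0.07,0.05,0.6],[0,0,0.6],[0,0,0.6],[0,0,0.5],[0,0,0.3],[0,0,0.17],[0,0,0],[0,0,0]], angular=[[0,0,0],[0,0,0],[0,0,0],[0,0,0],[0,0,0],[0,0,0],[0,0,0],[0,0,0]], claw=[0,0,0,0,0,0,0,0])

```text
clock: 8.4
position: [0.6528, 0.1856, 0.0089]
ee_rot: [-0.09, 3.14, 0.0]
force: [-0.5, 0.4, -0.5]
width: 0.107
gripper_force: 15.0
```

Call:
arm_command(dp=[[0,0,0],[0,0,0],[0,0,0],[0,0,0],[0,0,0],[0,0,-0.4],[0,0,-0.8],[0,0,-1],[0,0,-1],[0,0,-0.8]], angular=[[0,0,0],[0,0,0],[0,0,0],[0,0,0],[0,0,0],[0,0,0],[0,0,0],[0,0,0],[0,0,0],[0,0,0]], claw=[0.35,0.35,0.35,0.35,0.35,0.35,0.35,0.35,0.35,0.35])

```text
clock: 9.4
position: [0.653, 0.1856, 0.1109]
ee_rot: [-0.089, 3.139, 0.001]
force: [0.5, 0.4, 0.9]
width: 0.352
gripper_force: 0.0
```

```bash
python3 - <<'E'
from h import *
plan(430.1,89.6,80,160.2)
d=img("side");c=d['K']@(d['R']@[.642,.183,.01]+d['t']);u,v=(c[:2]/c[2]).astype(int);print(u,v)
m=mask(d,(8,150,60),(18,255,255),(u-60,v-40,u+60,v+40));print(meas(d,m,.013))
f=d['frame'][v-60:v+60,u-80:u+80,::-1];cv2.imwrite('pics/g2.png',cv2.resize(f,None,fx=4,fy=4))
E
```

```text
t 9.4 pos [653.  185.6 110.9] yaw -176.7 q [-0.51  0.63  0.24  1.57 -0.17  0.96  1.42] w 0.352 gf 0.0
turn units [0.01 0.01 2.68] dp units [ 7.09 -6.63  1.24]
334 183
(array([658.2, 182.8]), 3.4, [16.6, 96.5])
```

View pics/g2.png

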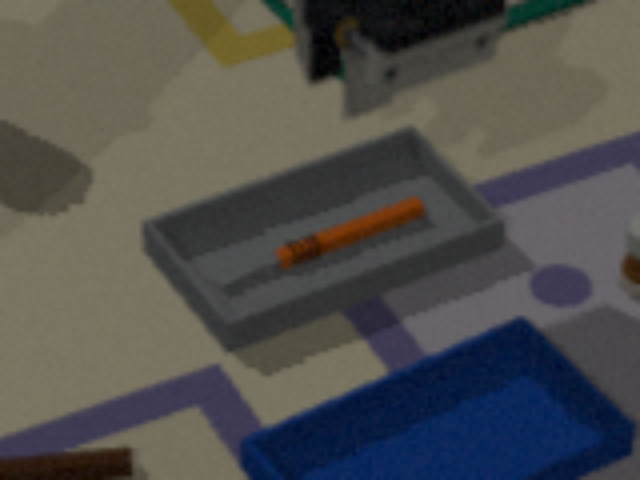

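The scalpel lies flat in the steel tray, from about crop (225,285) to (420,208), with its origin near the tray centre. Next is the dark stick.

Call:
arm_command(dp=[[0,0,0],[0,0,0],[0,0,0],[0.71,-0.66,0],[0.71,-0.66,0],[0.71,-0.66,0],[0.71,-0.66,0],[0.71,-0.66,0],[0.71,-0.66,0],[0.71,-0.66,0.2]], angular=[[0,0,0.9],[0,0,0.9],[0,0,0.88],[0,0,0],[0,0,0],[0,0,0],[0,0,0],[0,0,0],[0,0,0],[0,0,0]], claw=[0.5,0.5,0.5,0.5,0.5,0.5,0.5,0.5,0.5,0.5])

```text
clock: 10.45
position: [0.4962, 0.1187, 0.1045]
ee_rot: [0.539, 3.093, 0.002]
force: [-0.2, -0.1, 0.1]
width: 0.498
gripper_force: 0.0
```

Call:
arm_command(dp=[[0.71,-0.66,0.4],[0.71,-0.66,0.6],[0.71,-0.66,0.6],[0,0,0.5],[0,0,0],[0,0,0]], angular=[[0,0,0],[0,0,0],[0,0,0],[0,0,0],[0,0,0],[0,0,0]], claw=[0.5,0.5,0.5,0.5,0.5,0.5])

```text
clock: 11.05
position: [0.4304, 0.0905, 0.0516]
ee_rot: [0.539, 3.094, 0.001]
force: [0.3, -0.7, 0.1]
width: 0.497
gripper_force: 0.0
```

```bash
python3 -c "
from h import *
plan(430.1,89.6,4,160.2)"
```

```text
t 11.1 pos [430.4  90.5  51.6] yaw 160.2 q [-0.58  0.4   0.32  2.22 -0.24  0.55  1.15] w 0.497 gf 0.0
turn units [0. 0. 0.] dp units [-0.   -0.04  1.9 ]
```

Call:
arm_command(dp=[[0,-0.04,0.6],[0,0,0.6],[0,0,0.4],[0,0,0.28],[0,0,0],[0,0,0]], angular=[[0,0,0],[0,0,0],[0,0,0],[0,0,0],[0,0,0],[0,0,0]], claw=[0.5,0.5,0.5,0.5,0.5,0.5])

```text
clock: 11.65
position: [0.4295, 0.0894, 0.0042]
ee_rot: [0.539, 3.095, 0.0]
force: [0.1, -0.0, 0.5]
width: 0.502
gripper_force: 0.0
```

Call:
arm_command(dp=[[0,0,0],[0,0,0],[0,0,0],[0,0,0],[0,0,0],[0,0,0],[0,0,0],[0,0,0]], angular=[[0,0,0],[0,0,0],[0,0,0],[0,0,0],[0,0,0],[0,0,0],[0,0,0],[0,0,0]], claw=[0,0,0,0,0,0,0,0])

```text
clock: 12.45
position: [0.4293, 0.0894, 0.0041]
ee_rot: [0.539, 3.095, 0.0]
force: [0.4, 0.7, 3.6]
width: 0.131
gripper_force: 15.0
```

Call:
arm_command(dp=[[0,0,-0.3],[0,0,-0.7],[0,0,-0.8],[0,0,-0.8],[0,0,-0.8],[0,0,-0.6],[0,0,0],[0,0,0],[0,0,0],[0,0,0]], angular=[[0,0,0],[0,0,0],[0,0,0],[0,0,0],[0,0,0],[0,0,0],[0,0,0.98],[0,0,0.98],[0,0,0.98],[0,0,0.98]], claw=[0,0,0,0,0,0,0,0,0,0])

```text
clock: 13.45
position: [0.429, 0.0892, 0.1044]
ee_rot: [-1.422, -2.801, -0.0]
force: [0.3, 0.0, 0.2]
width: 0.125
gripper_force: 15.0
```

Call:
arm_command(dp=[[0,0,0],[0,0,0],[0,0,0],[0,0,0],[0,0,0],[0,0,0]], angular=[[0,0,0.98],[0,0,0.98],[0,0,0.98],[0,0,0.99],[0,0,0],[0,0,0]], claw=[0,0,0,0,0,0])

```text
clock: 14.05
position: [0.4291, 0.0894, 0.1041]
ee_rot: [-2.162, -2.28, 0.0]
force: [0.0, 0.3, 0.2]
width: 0.127
gripper_force: 15.0
```

```bash
python3 -c "
from h import *
c=np.array([630,-187.5]);a=np.radians(2.75);ex=np.array([np.cos(a),np.sin(a)])
print(c+32*ex,c-32*ex)
p=c-32*ex
plan(*p,60,92.75)"
```

```text
[ 661.96314837 -185.96469989] [ 598.03685163 -189.03530011]
t 14.1 pos [429.1  89.4 104.1] yaw 93.0 q [-0.87  0.34  0.69  2.2  -0.34  0.7   0.1 ] w 0.127 gf 15.0
turn units [-0.    0.    0.03] dp units [-11.45   6.22   1.77]
```

Call:
arm_command(dp=[[-0.95,0.52,0],[-0.95,0.52,0],[-0.95,0.52,0],[-0.95,0.52,0],[-0.95,0.52,0],[-0.95,0.52,0],[-0.95,0.52,0],[-0.95,0.52,0],[-0.95,0.52,0],[-0.95,0.52,0]], angular=[[0,0,0.03],[0,0,0],[0,0,0],[0,0,0],[0,0,0],[0,0,0],[0,0,0],[0,0,0],[0,0,0],[0,0,0]], claw=[0,0,0,0,0,0,0,0,0,0])

```text
clock: 15.05
position: [0.5699, -0.1432, 0.104]
ee_rot: [-2.167, -2.274, -0.0]
force: [0.4, 0.3, 0.7]
width: 0.125
gripper_force: 15.0
```

Call:
arm_command(dp=[[-0.95,0.51,0],[-0.95,0.51,0],[0,0,0.5],[0,0,0.5],[0,0,0.5],[0,0,0.3],[0,0,0],[0,0,0]], angular=[[0,0,0],[0,0,0],[0,0,0],[0,0,0],[0,0,0],[0,0,0],[0,0,0],[0,0,0]], claw=[0,0,0,0,0,0,0,0])

```text
clock: 15.85
position: [0.5971, -0.188, 0.059]
ee_rot: [-2.171, -2.27, 0.0]
force: [-0.2, 0.5, -0.5]
width: 0.127
gripper_force: 15.0
```

```bash
python3 -c "
from h import *
plan(598,-189,29,92.75)
d=img('side');c=d['K']@(d['R']@[.63,-.187,.03]+d['t']);u,v=(c[:2]/c[2]).astype(int);print(u,v)
f=d['frame'][v-75:v+75,u-100:u+100,::-1];cv2.imwrite('pics/g3.png',cv2.resize(f,None,fx=3,fy=3))
"
```

```text
t 15.8 pos [ 597.1 -188.    59. ] yaw 92.6 q [-0.16  0.67  0.59  1.77 -0.48  0.84  0.7 ] w 0.127 gf 15.0
turn units [-0.   -0.   -0.02] dp units [-0.04  0.03  1.2 ]
421 292
```

View pics/g3.png

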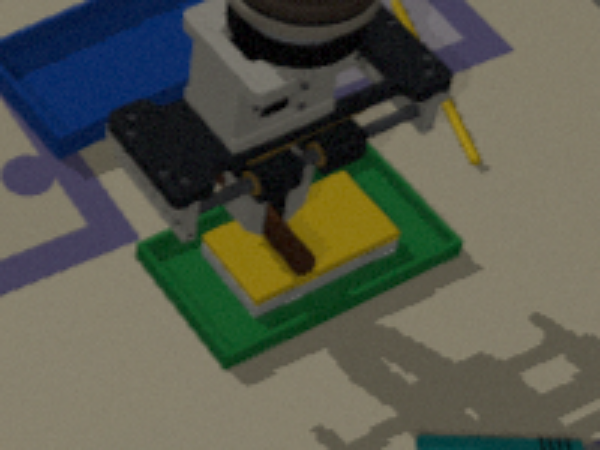

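The stick is held crosswise, its near end at crop (300,262), above the near half of the fixed case. I'll lower and release it.

Call:
arm_command(dp=[[-0.04,0.03,0.4],[0,0,0.4],[0,0,0.3],[0,0,0.1],[0,0,0.02],[0,0,0],[0,0,0]], angular=[[0,0,0],[0,0,0],[0,0,0],[0,0,0],[0,0,0],[0,0,0],[0,0,0]], claw=[0,0,0,0,0,0,0])

```text
clock: 16.6
position: [0.598, -0.1896, 0.0283]
ee_rot: [-2.172, -2.27, 0.0]
force: [0.4, -0.3, -1.1]
width: 0.127
gripper_force: 15.0
```

Call:
arm_command(dp=[[0,0,0],[0,0,0],[0,0,0],[0,0,0],[0,0,-0.3],[0,0,-0.8],[0,0,-1],[0,0,-1],[0,0,0]], angular=[[0,0,0],[0,0,0],[0,0,0],[0,0,0],[0,0,0],[0,0,0],[0,0,0],[0,0,0],[0,0,0]], claw=[0.3,0.3,0.3,0.3,0.3,0.3,0.3,0.3,0.3])

```text
clock: 17.5
position: [0.6, -0.1906, 0.1099]
ee_rot: [2.169, 2.266, 0.004]
force: [0.7, -1.0, 0.4]
width: 0.299
gripper_force: 0.0
```

```bash
python3 -c "
from h import *
plan(363.3,289.9,110,198.6)
plan(363.3,289.9,110,18.6)
d=img('top')
lo,hi,roi,z=OBJ['red'];print(meas(d,mask(d,lo,hi,roi),z))
d=img('side');print(meas(d,mask(d,(0,40,0),(19,255,95),(385,265,455,325)),.036))
"
```

```text
t 17.5 pos [ 600.  -190.6  109.9] yaw 92.5 q [-0.19  0.61  0.63  1.73 -0.44  0.93  0.66] w 0.299 gf 0.0
turn units [  0.02   0.04 -12.35] dp units [ 2.84 21.24 -0.  ]
t 17.5 pos [ 600.  -190.6  109.9] yaw 92.5 q [-0.19  0.61  0.63  1.73 -0.44  0.93  0.66] w 0.299 gf 0.0
turn units [ 0.04 -0.01  8.6 ] dp units [ -2.84 -21.24  -0.  ]
(array([363.1, 289.7]), 18.6, [11.1, 87.0])
(array([ 594.2, -192.4]), -87.7, [17.8, 93.7])
```

Call:
arm_command(dp=[[0,0,0],[0,0,0],[0,0,0],[0,0,0],[0,0,0],[0,0,0],[0,0,0],[0,0,0],[0,0,0],[0,0,0]], angular=[[0,0,0.955],[0,0,0.955],[0,0,0.955],[0,0,0.955],[0,0,0.955],[0,0,0.955],[0,0,0.955],[0,0,0.955],[0,0,0.955],[0,0,0]], claw=[0.5,0.5,0.5,0.5,0.5,0.5,0.5,0.5,0.5,0.5])

```text
clock: 18.6
position: [0.5974, -0.189, 0.1047]
ee_rot: [-3.1, -0.506, 0.003]
force: [0.6, 0.6, -0.3]
width: 0.499
gripper_force: 0.0
```

Call:
arm_command(dp=[[-0.13,-0.96,0],[-0.13,-0.96,0],[-0.13,-0.96,0],[-0.13,-0.96,0],[-0.13,-0.96,0],[-0.13,-0.96,0],[-0.13,-0.96,0],[-0.13,-0.96,0],[-0.13,-0.96,0],[-0.13,-0.96,0]], angular=[[0,0,0],[0,0,0],[0,0,0],[0,0,0],[0,0,0],[0,0,0],[0,0,0],[0,0,0],[0,0,0],[0,0,0]], claw=[0.5,0.5,0.5,0.5,0.5,0.5,0.5,0.5,0.5,0.5])

```text
clock: 19.6
position: [0.4896, 0.0283, 0.1056]
ee_rot: [3.099, 0.517, -0.001]
force: [-0.8, 0.7, 1.7]
width: 0.502
gripper_force: 0.0
```

Call:
arm_command(dp=[[-0.13,-0.96,0],[-0.13,-0.96,0],[-0.13,-0.96,0],[-0.13,-0.96,0],[-0.13,-0.96,0],[-0.13,-0.96,0],[-0.13,-0.96,0],[-0.13,-0.96,0],[-0.13,-0.96,0],[-0.13,-0.96,0]], angular=[[0,0,0],[0,0,0],[0,0,0],[0,0,0],[0,0,0],[0,0,0],[0,0,0],[0,0,0],[0,0,0],[0,0,0]], claw=[0.5,0.5,0.5,0.5,0.5,0.5,0.5,0.5,0.5,0.5])

```text
clock: 20.6
position: [0.3821, 0.2452, 0.1057]
ee_rot: [3.098, 0.517, -0.001]
force: [0.0, -0.4, -0.5]
width: 0.5
gripper_force: 0.0
```

Call:
arm_command(dp=[[-0.13,-0.96,0],[-0.13,-0.96,0],[0,0,0.6],[0,0,0.6],[0,0,0.6],[0,0,0],[0,0,0]], angular=[[0,0,0],[0,0,0],[0,0,0],[0,0,0],[0,0,0],[0,0,0],[0,0,0]], claw=[0.5,0.5,0.5,0.5,0.5,0.5,0.5])

```text
clock: 21.3
position: [0.3614, 0.2875, 0.061]
ee_rot: [3.099, 0.512, -0.001]
force: [-0.0, 0.4, 0.4]
width: 0.503
gripper_force: 0.0
```

```bash
python3 -c "
from h import *
plan(363.3,289.9,4,18.6)"
```

```text
t 21.3 pos [361.4 287.5  61. ] yaw 18.8 q [-1.54  0.65  1.11  2.2  -0.84  0.81 -1.13] w 0.503 gf 0.0
turn units [0.   0.   0.02] dp units [ 0.1  -0.07  2.28]
```

Call:
arm_command(dp=[[0.1,-0.07,0.6],[0,0,0.6],[0,0,0.6],[0,0,0.3],[0,0,0.16],[0,0,0],[0,0,0]], angular=[[0,0,0],[0,0,0],[0,0,0],[0,0,0],[0,0,0],[0,0,0],[0,0,0]], claw=[0.5,0.5,0.5,0.5,0.5,0.5,0.5])

```text
clock: 22.0
position: [0.3636, 0.2906, 0.005]
ee_rot: [-3.1, -0.509, -0.001]
force: [-1.0, -0.2, 0.1]
width: 0.499
gripper_force: 0.0
```

Call:
arm_command(dp=[[0,0,0],[0,0,0],[0,0,0],[0,0,0],[0,0,0],[0,0,0],[0,0,0],[0,0,0]], angular=[[0,0,0],[0,0,0],[0,0,0],[0,0,0],[0,0,0],[0,0,0],[0,0,0],[0,0,0]], claw=[0,0,0,0,0,0,0,0])

```text
clock: 22.8
position: [0.3633, 0.2905, 0.0045]
ee_rot: [-3.1, -0.509, -0.0]
force: [-0.4, 0.4, 2.0]
width: 0.128
gripper_force: 15.0
```

Call:
arm_command(dp=[[0,0,-0.3],[0,0,-0.7],[0,0,-0.8],[0,0,-0.8],[0,0,-0.8],[0,0,-0.6],[0,0,0],[0,0,0]], angular=[[0,0,0],[0,0,0],[0,0,0],[0,0,0],[0,0,0],[0,0,0],[0,0,-0.9],[0,0,-0.9]], claw=[0,0,0,0,0,0,0,0])

```text
clock: 23.6
position: [0.3634, 0.2904, 0.1052]
ee_rot: [3.001, 0.93, 0.001]
force: [-0.2, -0.9, -0.5]
width: 0.13
gripper_force: 15.0
```

Call:
arm_command(dp=[[0,0,0],[0,0,0],[0,0,0],[0,0,0],[0,0,0],[0,0,0],[0,0,0],[0,0,0],[0,0,0]], angular=[[0,0,-0.95],[0,0,-0.95],[0,0,-0.95],[0,0,-0.95],[0,0,-0.95],[0,0,-0.95],[0,0,-0.95],[0,0,0],[0,0,0]], claw=[0,0,0,0,0,0,0,0,0])

```text
clock: 24.5
position: [0.3633, 0.2903, 0.1048]
ee_rot: [-2.202, -2.241, -0.0]
force: [0.6, -0.1, -0.8]
width: 0.126
gripper_force: 15.0
```

```bash
python3 -c "
from h import *
plan(662,-186,60,92.75)"
```

```text
t 24.5 pos [363.3 290.3 104.8] yaw 91.0 q [-1.42  0.42  0.84  2.14 -0.46  0.76 -0.26] w 0.126 gf 15.0
turn units [-0.  -0.  -0.2] dp units [-19.6   11.02   1.79]
```

Call:
arm_command(dp=[[0,0,0],[-0.98,0.55,0],[-0.98,0.55,0],[-0.98,0.55,0],[-0.98,0.55,0],[-0.98,0.55,0],[-0.98,0.55,0],[-0.98,0.55,0],[-0.98,0.55,0],[-0.98,0.55,0]], angular=[[0,0,-0.2],[0,0,0],[0,0,0],[0,0,0],[0,0,0],[0,0,0],[0,0,0],[0,0,0],[0,0,0],[0,0,0]], claw=[0,0,0,0,0,0,0,0,0,0])

```text
clock: 25.5
position: [0.4988, 0.0756, 0.1044]
ee_rot: [2.164, 2.278, -0.001]
force: [0.0, -0.1, 1.0]
width: 0.131
gripper_force: 15.0
```

Call:
arm_command(dp=[[-0.98,0.55,0],[-0.98,0.55,0],[-0.98,0.55,0],[-0.98,0.55,0],[-0.98,0.55,0],[-0.98,0.55,0],[-0.98,0.55,0],[-0.98,0.55,0],[-0.98,0.55,0],[-0.98,0.55,0]], angular=[[0,0,0],[0,0,0],[0,0,0],[0,0,0],[0,0,0],[0,0,0],[0,0,0],[0,0,0],[0,0,0],[0,0,0]], claw=[0,0,0,0,0,0,0,0,0,0])

```text
clock: 26.5
position: [0.6488, -0.1617, 0.1041]
ee_rot: [-2.163, -2.278, 0.001]
force: [0.8, -0.1, -0.3]
width: 0.126
gripper_force: 15.0
```

Call:
arm_command(dp=[[-0.98,0.55,0],[0,0,0.5],[0,0,0.5],[0,0,0.5],[0,0,0],[0,0,0]], angular=[[0,0,0],[0,0,0],[0,0,0],[0,0,0],[0,0,0],[0,0,0]], claw=[0,0,0,0,0,0])

```text
clock: 27.1
position: [0.6631, -0.1835, 0.0665]
ee_rot: [-2.161, -2.279, 0.001]
force: [0.7, 0.3, 0.6]
width: 0.129
gripper_force: 15.0
```

```bash
python3 -c "
from h import *
plan(662,-186,28.6,92.75)"
```

```text
t 27.1 pos [ 663.1 -183.5   66.5] yaw 93.0 q [-0.21  0.77  0.68  1.6  -0.56  0.97  0.71] w 0.129 gf 15.0
turn units [-0.01 -0.    0.03] dp units [-0.1  -0.05  1.52]
```

Call:
arm_command(dp=[[-0.1,-0.05,0.5],[0,0,0.5],[0,0,0.3],[0,0,0.15],[0,0,0.05],[0,0,0],[0,0,0]], angular=[[0,0,0.03],[0,0,0],[0,0,0],[0,0,0],[0,0,0],[0,0,0],[0,0,0]], claw=[0,0,0,0,0,0,0])

```text
clock: 27.8
position: [0.6626, -0.1873, 0.0299]
ee_rot: [2.168, 2.273, 0.001]
force: [-0.5, 0.2, -0.0]
width: 0.127
gripper_force: 15.0
```

Call:
arm_command(dp=[[0,0,0],[0,0,0],[0,0,0],[0,0,0],[0,0,-0.3],[0,0,-0.8],[0,0,-1],[0,0,-1],[0,0,0]], angular=[[0,0,0],[0,0,0],[0,0,0],[0,0,0],[0,0,0],[0,0,0],[0,0,0],[0,0,0],[0,0,0]], claw=[0.3,0.3,0.3,0.3,0.3,0.3,0.3,0.3,0.3])

```text
clock: 28.7
position: [0.6643, -0.1884, 0.1113]
ee_rot: [2.164, 2.27, 0.004]
force: [0.3, -0.5, 0.5]
width: 0.299
gripper_force: 0.0
```

```bash
python3 -c "
from h import *
plan(502.7,-424.1,110,158.3)
d=img('side');print('red',meas(d,mask(d,(0,150,40),(6,255,255),(380,230,480,340)),.036))
f=d['frame'][225:345,340:500,::-1];cv2.imwrite('pics/g4.png',cv2.resize(f,None,fx=4,fy=4))
d=img('top')
lo,hi,roi,z=OBJ['case'];print(meas(d,mask(d,lo,hi,roi),z))
"
```

```text
t 28.7 pos [ 664.3 -188.4  111.3] yaw 92.7 q [-0.22  0.73  0.71  1.57 -0.53  1.04  0.68] w 0.299 gf 0.0
turn units [ 0.03  0.03 -7.63] dp units [  2.52 -11.15   0.05]
red (array([ 658.6, -188.3]), -86.7, [16.2, 92.4])
(array([ 502.7, -423.7]), -21.7, [59.6, 110.0])
```

View pics/g4.png

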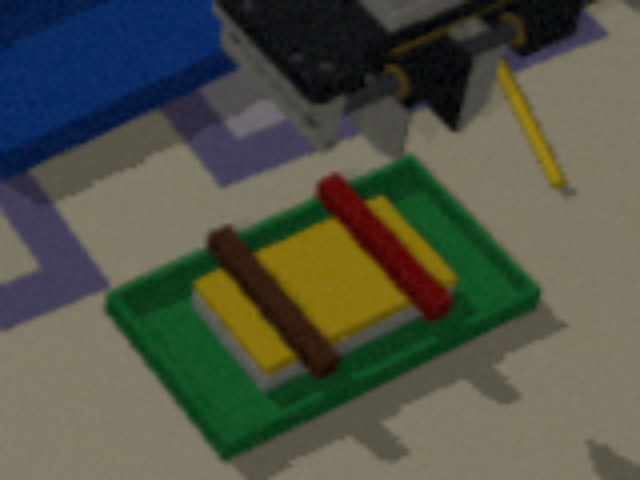

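Both sticks lie crosswise on the fixed case: dark from about crop (222,240) to (322,365), red from (332,185) to (435,305). Next is the loose case.

Call:
arm_command(dp=[[0,0,0],[0,0,0],[0,0,0],[0,0,0],[0,0,0],[0,0,0],[0,0,0],[0,0,0],[0,0,0]], angular=[[0,0,-0.95],[0,0,-0.95],[0,0,-0.95],[0,0,-0.95],[0,0,-0.95],[0,0,-0.95],[0,0,-0.95],[0,0,-0.95],[0,0,0]], claw=[0.88,0.88,0.88,0.88,0.88,0.88,0.88,0.88,0.88])

```text
clock: 29.7
position: [0.6616, -0.1871, 0.106]
ee_rot: [-0.595, -3.083, -0.001]
force: [0.5, -0.8, -0.4]
width: 0.88
gripper_force: 0.0
```

Call:
arm_command(dp=[[0.21,-0.93,0],[0.21,-0.93,0],[0.21,-0.93,0],[0.21,-0.93,0],[0.21,-0.93,0],[0.21,-0.93,0],[0.21,-0.93,0],[0.21,-0.93,0],[0.21,-0.93,0],[0.21,-0.93,0]], angular=[[0,0,0],[0,0,0],[0,0,0],[0,0,0],[0,0,0],[0,0,0],[0,0,0],[0,0,0],[0,0,0],[0,0,0]], claw=[0.88,0.88,0.88,0.88,0.88,0.88,0.88,0.88,0.88,0.88])

```text
clock: 30.7
position: [0.5258, -0.3835, 0.1063]
ee_rot: [-0.605, -3.082, -0.001]
force: [1.0, -0.3, 0.1]
width: 0.883
gripper_force: 0.0
```

Call:
arm_command(dp=[[0.21,-0.93,0],[0.21,-0.93,0],[0,0,0.6],[0,0,0.6],[0,0,0.6],[0,0,0],[0,0,0]], angular=[[0,0,0],[0,0,0],[0,0,0],[0,0,0],[0,0,0],[0,0,0],[0,0,0]], claw=[0.88,0.88,0.88,0.88,0.88,0.88,0.88])

```text
clock: 31.4
position: [0.4999, -0.4213, 0.0611]
ee_rot: [-0.597, -3.083, -0.001]
force: [0.4, -0.5, 0.2]
width: 0.88
gripper_force: 0.0
```

```bash
python3 -c "
from h import *
plan(502.7,-424,5,158.3)"
```

```text
t 31.4 pos [ 499.9 -421.3   61.1] yaw 158.1 q [ 0.37  0.67  0.38  1.68 -0.31  0.85  2.07] w 0.88 gf 0.0
turn units [ 0.   -0.01 -0.02] dp units [-0.15 -0.06  2.25]
```

Call:
arm_command(dp=[[-0.15,-0.06,0.6],[0,0,0.6],[0,0,0.5],[0,0,0.35],[0,0,0.2],[0,0,0],[0,0,0]], angular=[[0,0,-0.02],[0,0,0],[0,0,0],[0,0,0],[0,0,0],[0,0,0],[0,0,0]], claw=[0.88,0.88,0.88,0.88,0.88,0.88,0.88], force=25)

```text
clock: 32.1
position: [0.5026, -0.4254, 0.006]
ee_rot: [0.594, 3.085, -0.0]
force: [-0.0, 0.4, 0.0]
width: 0.879
gripper_force: 0.0
```

Call:
arm_command(dp=[[0,0,0],[0,0,0],[0,0,0],[0,0,0],[0,0,0],[0,0,0],[0,0,0]], angular=[[0,0,0],[0,0,0],[0,0,0],[0,0,0],[0,0,0],[0,0,0],[0,0,0]], claw=[0.4,0.4,0.4,0.4,0.4,0.4,0.4])

```text
clock: 32.8
position: [0.5029, -0.4249, 0.0061]
ee_rot: [0.593, 3.084, 0.0]
force: [0.4, 2.5, 5.2]
width: 0.65
gripper_force: 25.0
```

Call:
arm_command(dp=[[0,0,-0.3],[0,0,-0.7],[0,0,-0.8],[0,0,-0.8],[0,0,-0.8],[0,0,-0.6],[0,0,0],[0,0,0]], angular=[[0,0,0],[0,0,0],[0,0,0],[0,0,0],[0,0,0],[0,0,0],[0,0,0],[0,0,0]], claw=[0.4,0.4,0.4,0.4,0.4,0.4,0.4,0.4])

```text
clock: 33.6
position: [0.5023, -0.4251, 0.1054]
ee_rot: [-0.593, -3.085, -0.0]
force: [0.4, -0.7, -1.8]
width: 0.653
gripper_force: 25.0
```

```bash
python3 -c "
from h import *
plan(630,-187.5,70,182.75)
d=img('side');c=d['K']@(d['R']@[.503,-.424,.1]+d['t']);u,v=(c[:2]/c[2]).astype(int);print(u,v)
f=d['frame'][max(v-90,0):v+60,u-100:u+100,::-1];cv2.imwrite('pics/g5.png',cv2.resize(f,None,fx=3,fy=3))
"
```

```text
t 33.6 pos [ 502.3 -425.1  105.4] yaw 158.2 q [ 0.36  0.62  0.4   1.64 -0.29  0.94  2.06] w 0.653 gf 25.0
turn units [ 0.   -0.   -2.85] dp units [-5.56  9.25  1.42]
443 404
```

View pics/g5.png

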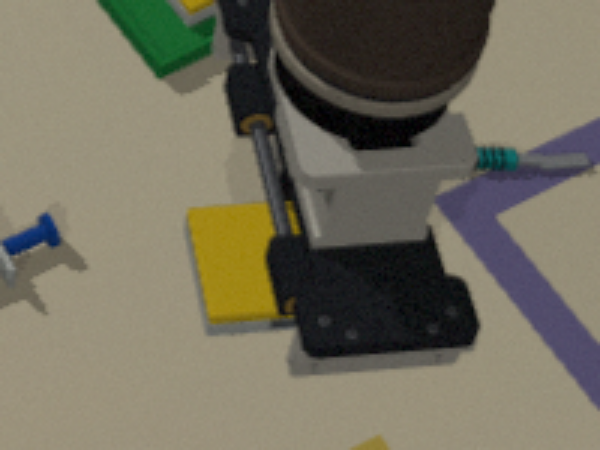

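The case is held level, visible at crop (245,260), with a grip width of 60 mm.

Call:
arm_command(dp=[[0,0,0],[0,0,0],[0,0,0],[0,0,0],[-0.55,0.92,0],[-0.55,0.92,0],[-0.55,0.92,0],[-0.55,0.92,0],[-0.55,0.92,0],[-0.55,0.92,0]], angular=[[0,0,-0.72],[0,0,-0.71],[0,0,-0.71],[0,0,-0.71],[0,0,0],[0,0,0],[0,0,0],[0,0,0],[0,0,0],[0,0,0]], claw=[0.4,0.4,0.4,0.4,0.4,0.4,0.4,0.4,0.4,0.4])

```text
clock: 34.65
position: [0.578, -0.2821, 0.1043]
ee_rot: [0.074, -3.139, -0.001]
force: [1.2, -0.2, -1.8]
width: 0.649
gripper_force: 25.0
```

Call:
arm_command(dp=[[-0.55,0.92,0],[-0.55,0.92,0],[-0.55,0.92,0],[-0.55,0.92,0],[0,0,0.5],[0,0,0.5],[0,0,0],[0,0,0]], angular=[[0,0,0],[0,0,0],[0,0,0],[0,0,0],[0,0,0],[0,0,0],[0,0,0],[0,0,0]], claw=[0.4,0.4,0.4,0.4,0.4,0.4,0.4,0.4])

```text
clock: 35.45
position: [0.6277, -0.1902, 0.0798]
ee_rot: [0.071, -3.139, 0.0]
force: [0.6, 0.4, -0.5]
width: 0.649
gripper_force: 25.0
```

```bash
python3 -c "
from h import *
plan(630,-187.5,43,182.75)
"
```

```text
t 35.5 pos [ 627.7 -190.2   79.8] yaw -177.4 q [ 0.03  0.63  0.27  1.66 -0.21  0.88  2.01] w 0.649 gf 25.0
turn units [-0.   -0.01 -0.02] dp units [-0.1   0.11  1.47]
```

Call:
arm_command(dp=[[-0.1,0.11,0.4],[0,0,0.4],[0,0,0.3],[0,0,0.2],[0,0,0.1],[0,0,0.07],[0,0,0],[0,0,0]], angular=[[0,0,-0.02],[0,0,0],[0,0,0],[0,0,0],[0,0,0],[0,0,0],[0,0,0],[0,0,0]], claw=[0.4,0.4,0.4,0.4,0.4,0.4,0.4,0.4])

```text
clock: 36.25
position: [0.6315, -0.1861, 0.0443]
ee_rot: [-0.079, 3.14, -0.0]
force: [-0.0, -0.4, -1.3]
width: 0.653
gripper_force: 25.0
```

```bash
python3 -c "
from h import *
plan(630,-187.5,42,182.75)
print(arm.observe()['force'])
d=img('side')
f=d['frame'][215:365,340:540,::-1];cv2.imwrite('pics/g6.png',cv2.resize(f,None,fx=3,fy=3))
"
```

```text
t 36.2 pos [ 631.5 -186.1   44.3] yaw -177.1 q [ 0.04  0.68  0.26  1.68 -0.22  0.81  2.02] w 0.653 gf 25.0
turn units [-0.    0.    0.02] dp units [ 0.06 -0.05  0.09]
[-0.02368633 -0.41444938 -1.25089765]
```

View pics/g6.png

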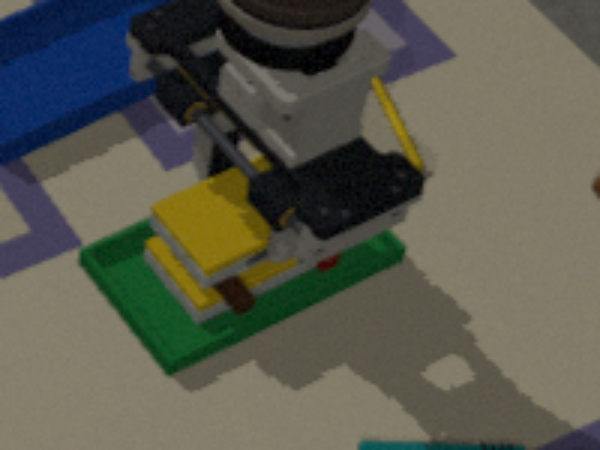

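The case hangs squarely above the sticks: the dark stick end is at crop (240,295), the red one at (328,262). I'll set it down and release.

Call:
arm_command(dp=[[0.06,-0.05,0.04],[0,0,0.03],[0,0,0],[0,0,0]], angular=[[0,0,0],[0,0,0],[0,0,0],[0,0,0]], claw=[0.4,0.4,0.4,0.4])

```text
clock: 36.7
position: [0.6298, -0.1874, 0.0422]
ee_rot: [0.079, -3.141, -0.0]
force: [-0.1, -0.2, -1.1]
width: 0.652
gripper_force: 25.0
```

Call:
arm_command(dp=[[0,0,0],[0,0,0],[0,0,0],[0,0,0],[0,0,0],[0,0,-0.3],[0,0,-0.7],[0,0,-0.8],[0,0,-0.8],[0,0,0]], angular=[[0,0,0],[0,0,0],[0,0,0],[0,0,0],[0,0,0],[0,0,0],[0,0,0],[0,0,0],[0,0,0],[0,0,0]], claw=[0.85,0.85,0.85,0.85,0.85,0.85,0.85,0.85,0.85,0.85])

```text
clock: 37.7
position: [0.6318, -0.1881, 0.1107]
ee_rot: [-0.079, 3.135, -0.002]
force: [-0.2, -0.5, 1.5]
width: 0.847
gripper_force: 0.0
```

```bash
python3 - <<'E'
from h import *
d=img('top')
m=mask(d,(0,0,130),(179,70,255),(430,270,458,332))
cv2.imwrite('pics/s.png',cv2.resize(np.hstack([d['frame'][265:335,420:470,::-1],cv2.cvtColor(m[265:335,420:470],cv2.COLOR_GRAY2BGR)]),None,fx=6,fy=6,interpolation=cv2.INTER_NEAREST))
lo,hi,roi,z=OBJ['plunger'];print(meas(d,mask(d,lo,hi,roi),z))
try: print(meas(d,m,.01))
except Exception as e: print(e)
plan(350,-305,110,180)
E
```

```text
(array([ 417.4, -305. ]), -1.7, [15.6, 28.7])
(array([ 369.1, -321.7]), -3.0, [39.0, 150.8])
t 37.8 pos [ 630.9 -187.7  109. ] yaw -177.1 q [ 0.02  0.6   0.28  1.63 -0.2   0.93  2.  ] w 0.847 gf 0.0
turn units [-0.    0.02  0.34] dp units [11.24 -4.69 -0.04]
```

View pics/s.png

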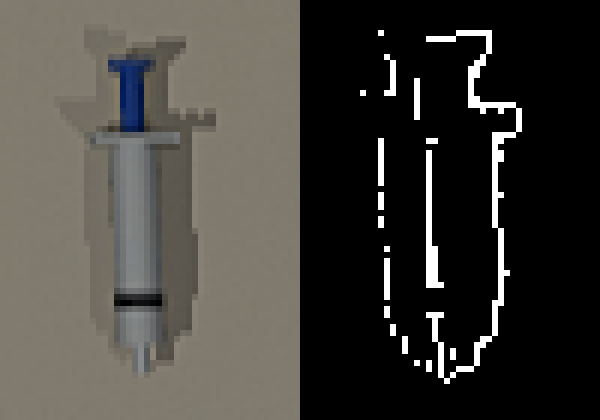

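The crop shows the syringe nozzle towards the robot at (143,373), the flange at (135,138) and the plunger end at (131,62). That puts its origin at about (361,-305) mm and its yaw near 179°; measured lengths are 99 and 34 mm against 101 and 34 given. I'll grip at (351,-305).

Call:
arm_command(dp=[[0,0,-0.2],[0.925,-0.405,0],[0.925,-0.405,0],[0.925,-0.405,0],[0.925,-0.405,0],[0.925,-0.405,0],[0.925,-0.405,0],[0.925,-0.405,0],[0.925,-0.405,0],[0.925,-0.405,0]], angular=[[0,0,0.43],[0,0,0],[0,0,0],[0,0,0],[0,0,0],[0,0,0],[0,0,0],[0,0,0],[0,0,0],[0,0,0]], claw=[0.85,0.85,0.6,0.6,0.6,0.6,0.6,0.6,0.6,0.6], force=15)

```text
clock: 38.75
position: [0.419, -0.2756, 0.1116]
ee_rot: [-0.022, -3.14, -0.001]
force: [0.4, 0.4, -0.5]
width: 0.601
gripper_force: 0.0
```

Call:
arm_command(dp=[[0.925,-0.405,0],[0.925,-0.405,0],[0.925,-0.405,0],[0,0,0.6],[0,0,0.6],[0,0,0.6],[0,0,0],[0,0,0]], angular=[[0,0,0],[0,0,0],[0,0,0],[0,0,0],[0,0,0],[0,0,0],[0,0,0],[0,0,0]], claw=[0.6,0.6,0.6,0.6,0.6,0.6,0.6,0.6])

```text
clock: 39.55
position: [0.3502, -0.3047, 0.067]
ee_rot: [-0.022, -3.14, -0.001]
force: [0.4, 0.0, 0.4]
width: 0.599
gripper_force: 0.0
```

```bash
python3 -c "
from h import *
plan(351.5,-305.4,3,179.2)
d=img('side')
m=mask(d,(20,120,60),(34,255,255),(370,230,480,340))
f=d['frame'][220:340,340:500,::-1];cv2.imwrite('pics/g7.png',cv2.resize(f,None,fx=4,fy=4))
"
```

```text
t 39.5 pos [ 350.2 -304.7   67. ] yaw 179.2 q [ 0.36  0.4   0.31  2.15 -0.21  0.62  2.37] w 0.599 gf 0.0
turn units [ 0.   -0.01 -0.  ] dp units [-0.05 -0.03  2.56]
```

View pics/g7.png

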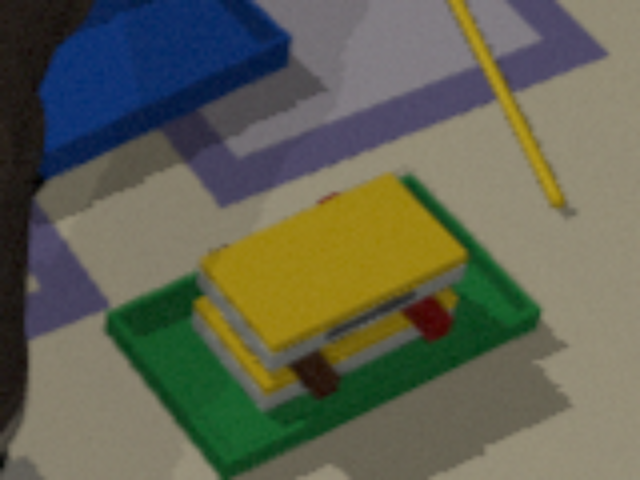

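The stack stands well: the upper case is level and square, with both stick ends showing at crop (318,375) and (430,320). Now I'll grip the syringe.

Call:
arm_command(dp=[[-0.05,-0.03,0.6],[0,0,0.6],[0,0,0.6],[0,0,0.4],[0,0,0.2],[0,0,0.14],[0,0,0],[0,0,0]], angular=[[0,0,0],[0,0,0],[0,0,0],[0,0,0],[0,0,0],[0,0,0],[0,0,0],[0,0,0]], claw=[0.6,0.6,0.6,0.6,0.6,0.6,0.6,0.6])

```text
clock: 40.4
position: [0.3522, -0.3059, 0.0041]
ee_rot: [0.022, 3.141, -0.0]
force: [0.0, 1.2, 0.4]
width: 0.599
gripper_force: 0.0
```

Call:
arm_command(dp=[[0,0,0],[0,0,0],[0,0,0],[0,0,0],[0,0,0],[0,0,0],[0,0,0],[0,0,0]], angular=[[0,0,0],[0,0,0],[0,0,0],[0,0,0],[0,0,0],[0,0,0],[0,0,0],[0,0,0]], claw=[0,0,0,0,0,0,0,0])

```text
clock: 41.2
position: [0.3519, -0.3057, 0.0038]
ee_rot: [0.022, 3.141, 0.0]
force: [-1.3, 0.6, 1.7]
width: 0.212
gripper_force: 14.9
```

Call:
arm_command(dp=[[0,0,-0.3],[0,0,-0.7],[0,0,-0.8],[0,0,-0.8],[0,0,-0.8],[0,0,-0.8],[0,0,-0.6],[0,0,0],[0,0,0]], angular=[[0,0,0],[0,0,0],[0,0,0],[0,0,0],[0,0,0],[0,0,0],[0,0,0],[0,0,0],[0,0,0]], claw=[0,0,0,0,0,0,0,0,0])

```text
clock: 42.1
position: [0.352, -0.3057, 0.1238]
ee_rot: [0.022, 3.141, -0.0]
force: [0.0, 0.9, -0.8]
width: 0.212
gripper_force: 14.9
```

```bash
python3 -c "
from h import *
plan(606,8.2,125,179.2)
plan(606,8.2,125,185.4)
d=img('side');c=d['K']@(d['R']@[.35,-.305,.12]+d['t']);u,v=(c[:2]/c[2]).astype(int);print(u,v)
f=d['frame'][max(v-75,0):v+75,u-100:u+100,::-1];cv2.imwrite('pics/g8.png',cv2.resize(f,None,fx=3,fy=3))
"
```

```text
t 42.1 pos [ 352.  -305.7  123.8] yaw 179.2 q [ 0.32  0.31  0.35  2.1  -0.15  0.76  2.32] w 0.212 gf 14.9
turn units [-0.  0. -0.] dp units [-9.99 12.69 -0.05]
t 42.1 pos [ 352.  -305.7  123.8] yaw 179.2 q [ 0.32  0.31  0.35  2.1  -0.15  0.76  2.32] w 0.212 gf 14.9
turn units [-0.    0.   -0.72] dp units [-11.3   11.54  -0.05]
314 374
```

View pics/g8.png

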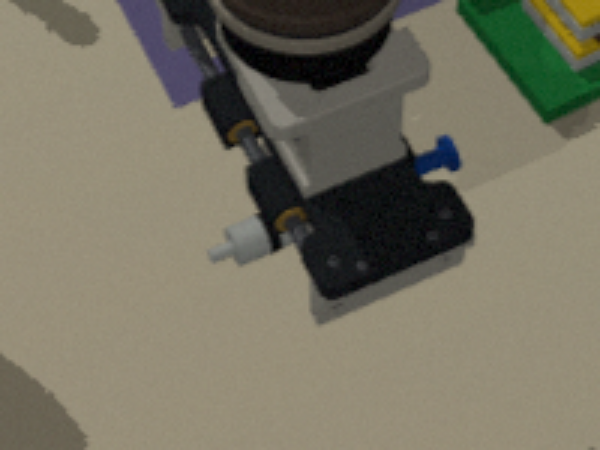

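The syringe is held level, nozzle at crop (215,255) and plunger at (445,155), grip width 20 mm. Next: to the blue tray.

Call:
arm_command(dp=[[-0.77,0.98,0],[-0.77,0.98,0],[-0.77,0.98,0],[-0.77,0.98,0],[-0.77,0.98,0],[-0.77,0.98,0],[-0.77,0.98,0],[-0.77,0.98,0],[-0.77,0.98,0],[-0.77,0.98,0]], angular=[[0,0,0],[0,0,0],[0,0,0],[0,0,0],[0,0,0],[0,0,0],[0,0,0],[0,0,0],[0,0,0],[0,0,0]], claw=[0,0,0,0,0,0,0,0,0,0])

```text
clock: 43.15
position: [0.5478, -0.0624, 0.1225]
ee_rot: [-0.022, -3.139, 0.0]
force: [-0.2, -0.4, 0.4]
width: 0.21
gripper_force: 14.9
```

Call:
arm_command(dp=[[-0.77,0.98,0],[-0.77,0.98,0],[-0.77,0.98,0],[0,0,0],[0,0,0.6],[0,0,0.6],[0,0,0.6],[0,0,0],[0,0,0]], angular=[[0,0,0],[0,0,0],[0,0,0],[0,0,-0.72],[0,0,0],[0,0,0],[0,0,0],[0,0,0],[0,0,0]], claw=[0,0,0,0,0,0,0,0,0])

```text
clock: 44.05
position: [0.6061, 0.009, 0.078]
ee_rot: [0.147, -3.136, 0.0]
force: [0.5, -0.3, -0.2]
width: 0.214
gripper_force: 14.9
```

```bash
python3 -c "
from h import *
plan(606,8.2,8.5,185.4)"
```

```text
t 44.0 pos [606.1   9.   78. ] yaw -174.6 q [-0.26  0.56  0.22  1.79 -0.16  0.81  1.71] w 0.214 gf 14.9
turn units [-0.   -0.01 -0.  ] dp units [ 0.01 -0.03  2.78]
```

Call:
arm_command(dp=[[0,-0.03,0.6],[0,0,0.6],[0,0,0.6],[0,0,0.5],[0,0,0.3],[0,0,0.17],[0,0,0],[0,0,0]], angular=[[0,0,0],[0,0,0],[0,0,0],[0,0,0],[0,0,0],[0,0,0],[0,0,0],[0,0,0]], claw=[0,0,0,0,0,0,0,0])

```text
clock: 44.85
position: [0.6071, 0.0084, 0.0098]
ee_rot: [-0.147, 3.138, 0.0]
force: [-0.8, 0.5, -0.7]
width: 0.209
gripper_force: 14.9
```

Call:
arm_command(dp=[[0,0,0],[0,0,0],[0,0,0],[0,0,0],[0,0,0],[0,0,-0.3],[0,0,-0.8],[0,0,-1],[0,0,-1],[0,0,-1]], angular=[[0,0,0],[0,0,0],[0,0,0],[0,0,0],[0,0,0],[0,0,0],[0,0,0],[0,0,0],[0,0,0],[0,0,0]], claw=[0.4,0.4,0.4,0.4,0.4,0.4,0.4,0.4,0.4,0.4])

```text
clock: 45.85
position: [0.6066, 0.0084, 0.1135]
ee_rot: [-0.147, 3.138, -0.0]
force: [-0.2, 0.0, -0.1]
width: 0.401
gripper_force: 0.0
```

Call:
arm_command(dp=[[0.9,0,-1],[0.9,0,-1],[0.9,0,-1],[0.9,0,0],[0.9,0,0],[0.9,0,0],[0.9,0,0],[0,0,0],[0,0,0],[0,0,0]], angular=[[0,0,0],[0,0,0],[0,0,0],[0,0,0],[0,0,0],[0,0,0],[0,0,0],[0,0,0],[0,0,0],[0,0,0]], claw=[0.4,0.4,0.4,0.4,0.4,0.4,0.4,0.4,0.4,0.4])

```text
clock: 46.85
position: [0.4509, -0.0062, 0.1874]
ee_rot: [-0.147, 3.137, 0.0]
force: [0.5, -0.1, 0.8]
width: 0.401
gripper_force: 0.0
```

```bash
python3 - <<'E'
from h import *
plan(606,8.2,100,185.4)
d=img('side');cv2.imwrite('pics/f_side.png',d['frame'][:,:,::-1])
d=img('top')
m=mask(d,(20,120,60),(34,255,255),(372,165,415,235));print('case',meas(d,m,.056))
m=mask(d,(8,150,80),(18,255,255),(230,165,275,235));
try: print('scalpel handle',meas(d,m,.013))
except Exception as e: print(e)
E
```

```text
t 46.9 pos [450.9  -6.2 187.4] yaw -174.6 q [-0.32  0.19  0.26  2.05 -0.06  0.91  1.63] w 0.401 gf 0.0
turn units [ 0.    0.01 -0.  ] dp units [-6.23 -0.01  3.5 ]
case (array([ 626.8, -186.3]), 2.6, [63.8, 115.0])
scalpel handle (array([659.8, 184.6]), 3.3, [8.7, 92.6])
```

View pics/f_side.png

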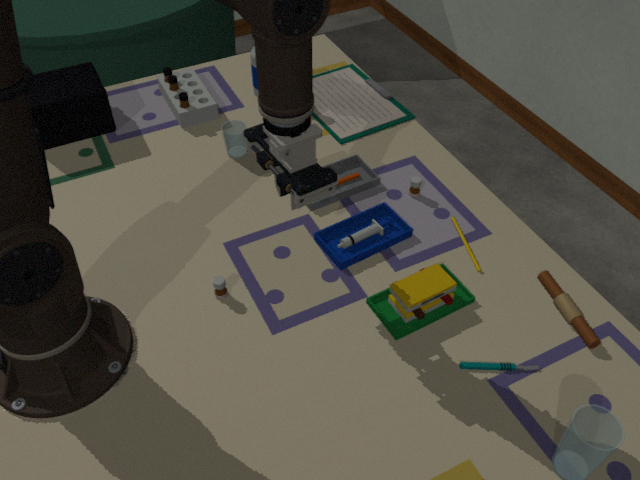

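In the final view the syringe lies in the blue tray at (363,235) and the scalpel in the steel tray at (347,178). The stack stands at (422,290), centred within about 4 mm and 0.2° of the carrier. The glass is unmoved at (235,138), and the arm is clear of everything.

```bash
python3 -c "
from cell import arm
print(arm.sign_off())"
```

```text
the job is handed in; nothing more can be done
None
```

The kit is put away and the job was handed in at about 47 s, though sign-off returned no verdict: scalpel flat in the steel tray, both sticks crosswise on the fixed case with the loose case level on top, syringe flat in the blue tray, glass untouched.

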